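Lean the tonewood board against the backboard

ROBOT

A 6-joint arm with a two-finger parallel gripper is mounted at the origin on the work surface. World frame = base frame: x ahead of the robot, y to its left, z up, the work surface at z = 0. Lengths are in m, angles in rad, forces in N, time in s.
With the tool pointing down it reaches from about 0.3 to 0.875 m from the base axis. Payload 6.4 kg.
Tool frame: the origin (TCP) lies between the finger pads; the fingertips stand tip_extent ahead of it and the grasp point (between the pads) lies 5 mm behind it (tip_extent is the distance from the TCP to the fingertips, in m); z points along the fingers, y is the direction in which the jaws open and shut (so a half turn about z gives the same grasp; the last joint's range is limited). The gripper opens to 85 mm and grips with 20 to 120 N. Pads are 22 mm wide; open, the fingers measure 114 mm over their backs; the gripper's body (76 mm by 85 mm) begins 54 mm behind the grasp point. The pads swing forward as they close: fully open they stand 13 mm farther back than shut.
Start: joints at [1.117, 0.181, 1.607, -0, 1.354, -0.206], TCP at [0.141, 0.557, 0.245] pointing down, gripper open.
Joint ranges: [-2.99, 2.99], [-0.89, 2.07], [0.3, 2.58], [-1.14, 4.28], [0, 2.63], [-3.12, 3.12]. Speed limits (rad/s): [2.57, 2.57, 3.01, 3.14, 3.14, 3.14].

INTERFACE

Orientations are given as a unit quaternion [w, x, y, z].
In Python, from bench import * gives the robot as it stands.
- The arm moves only by the shell command python3 -m jog 'ROWS'. ROWS is JSON, a list of rows, each a list of 3 entries, a list of its own where there are three numbers: the shift along the tool's x, y, z in mm, then the turn, a rotation vector about the tool's x, y, z in rad, then the opening, from 0 (shut) to 1 (fully open). A call has 1 to 20 rows; each row is the pose to reach, as a shift and turn from the pose measured when the call began, along the tool's axes at that moment; what a row does not reach only later rows make up. A row lasts 1/12 s, in which the tool goes at most 41.7 mm and 7.16 degrees, less where a joint would pass 70% of its speed; a pose out of reach is approached as far as the arm can. A call with a gripper value outside its range is refused whole. The fingers move at their own pace and stop on an object; the grip force is fixed at half the most. Time passes only in rows, so rows that repeat a pose let the fingers close. It gives the time, the measured TCP pose, the force and the opening at its end, in the units of the state.
- get_obs(): the state, without advancing time (a new reading comes with each control period).
- camera(name): name is "scene" or "top"; returns (picture, depth): 384x512x3 uint8, red, green, blue; 384x512 float32, m along the optical axis (not along the pixel's ray), 0 where there is no reading.
- get_calibration(name): a dict with "fx", "fy", "cx", "cy" (pixels), "world_from_camera" (4x4, takes a point from camera to world coordinates). Camera axes: x right, y down, z forward; pixel columns grow to the right and rows downward; lengths in m; the calibration is good to about 2 mm. A picture is of the moment at which its call begins. get_calibration takes no time and is no camera call.
- hand_in(): hands the job in, once; it reports no verdict.
The state is a dict: "time_s": time; "q": joint angles; "dq": joint speeds; "joint_efforts": joint torques, N m; "eef_pos": TCP position; "eef_rot": TCP orientation; "wrist_force": force on the tool from outside, world axes, zero at the start; "torque": the same for the moment, N m; "opening": opening from 0.0 (shut) to 1.0 (fully open).
Only numpy, scipy, OpenCV 4.12 (cv2) and the standard library are available. Lean on these libraries where they do the work, as an engineer would, in place of code of your own. Each camera call takes 0.05 s, during which the arm holds its last target.

TASK

Take the long tonewood board out of the dowel rack and lean it on end against the backboard of the teak shelf, in the free stretch between the glazed case and the handbell, so that it can air before its tap test. Stand its foot on the shelf behind the bead and right up against it, so that it cannot slide, with the board square to the backboard and its upper part resting against it; set it down rather than let it drop. Leave the short board, the handbell, the bell jar and the fork stand as they are.

Things in the scene. Friction and masses are not known exactly. Their poses are not given: they have to be found in the camera images.
- long_board: the long spruce board, pale wood, 200 mm long, 55 mm wide, 12 mm thick, about 85 g. At the start it stands on end in a slot of the rack, its top at 216 mm. Origin: centre of its lower end face (the foot); z runs up its length, y along its width, x through its thickness. Both faces are alike: either may go to the backboard.
- short_board: bystander: a spruce board like the long one but only 130 mm long, standing in another slot of the rack. Origin: centre of its lower end face, axes as for the long board.
- rack: fixed teak rack: base 160 (x) x 100 (y) x 16 mm, with three slots at x -45, 0 and +45 mm. Each slot is four upright 8 mm dowels standing 60 mm above the base at y -18 and +18 mm, a pair facing each side of the board with 2 mm play. Boards stand on the base, width along the rack's y, and are drawn straight up by more than 60 mm. Origin: centre of the underside, z up.
- shelf: fixed teak shelf on the bench, 170 mm deep (x) x 540 mm long (y) x 30 mm thick; top surface at z 30 mm. Origin: centre of its underside; x points from its open front to its back, y along its length, z up. A foot bead runs along its top (see lean_spot), the backboard along its back edge with its front face at x +67 mm, and the glazed case stands at its -y end.
- backboard: the shelf's upright teak backboard, 540 mm long, 18 mm thick, 125 mm high above the shelf's top surface (its top edge at z 155 mm), axes as the shelf. Origin: centre of its underside, in the middle of its thickness. The long board is taller than it: foot against the bead and back on the top edge, the board leans about 21 degrees from upright.
- lean_spot (a point): point on the shelf's top surface where it meets the bead, a teak foot stop 12 mm wide and high, parallel to the backboard and on its front (-x) side. Axes as the shelf: +x to the backboard, whose face is 60 mm away, y along the bead, z up. It is the middle of the free stretch: the case's end wall is 100 mm away to -y, the handbell over 120 mm to +y.
- handbell: bystander: small brass handbell with a turned wooden handle, 52 mm diameter, 94 mm high, standing loose on the shelf behind the bead near its +y end. Origin: centre of its underside.
- bell_jar: bystander: frosted glass bell jar, 110 mm diameter at the rim, 166 mm high with its knob, standing loose on the bench. Origin: centre of its underside.
- fork_stand: bystander: black iron round tuning fork stand base, 90 mm diameter, with a steel tuning fork in its socket, about 155 mm high in all, standing loose on the bench. Origin: centre of its underside.
- case: small teak case with a glazed door and a brass hook latch, fixed on the shelf at its -y end, against the backboard: 100 mm deep (x), 220 mm long (y), 150 mm high, so it covers the shelf's y from -270 to -50 mm. Origin: centre of its underside, axes as the shelf.
Not all that is in view belongs to the job. Leave any red look-alike of the long_board alone.

How it is judged:
By the outcome, as a careful person would: the job done as asked, in the order asked, and still so for the second after the job is handed in, with the robot touching nothing.
It also fails if it takes over 35 s, if anything falls off the work surface, if the arm or the gripper's body presses on something with over 40 N, if the wrist force passes 120 N, or if a joint passes its speed limit or range.

## Working session

There is one attempt and no reset: what is moved stays moved. The work goes in short steps, Python scripts to look and compute and a shell command to move; the robot and the scene stay as the last step left them, time stands still between calls to the robot, and variables do not carry over. Pictures are saved under pics/ and viewed, and the job is handed in when it is done.

```bash
ls; mkdir -p pics; python3 - <<'E'
from bench import *
import cv2,numpy as np
o=get_obs();print(o)
for n in("scene","top"):
    p,d=camera(n);cv2.imwrite(f"pics/{n}0.png",cv2.resize(p[:,:,::-1],(800,600),interpolation=cv2.INTER_CUBIC));np.savez(f"pics/{n}0.npz",p=p,d=d)
    c=get_calibration(n);print(c)
E
```

```text
pics
{'time_s': 0.0, 'q': array([ 1.11669784e+00,  1.81544661e-01,  1.60797518e+00,  2.13017563e-05,
        1.35382219e+00, -2.06296551e-01]), 'dq': array([ 0.00260202,  0.0010788 , -0.00073541, -0.00108626, -0.00016246,
       -0.00061697]), 'joint_efforts': array([-8.89229723e-04, -4.44873869e+01, -3.51331115e+01, -3.15723782e-04,
        9.26148175e-03,  2.88216904e-05]), 'eef_pos': array([0.14077501, 0.55696674, 0.24439797]), 'eef_rot': array([-2.93437666e-04,  1.23586439e-01,  9.92333425e-01, -8.24065092e-04]), 'wrist_force': array([-0.27110556,  0.31843099,  0.22468977]), 'torque': array([-0.00791612,  0.03815002, -0.00560997]), 'opening': 1.0005754850035284}
{'fx': 433.2410717960087, 'fy': 433.2410717960087, 'cx': 249.64110727687088, 'cy': 187.7671284465176, 'world_from_camera': array([[ 0.89504742,  0.42238355, -0.14311621,  0.6773715 ],
       [ 0.44595976, -0.84996316,  0.28050403, -0.27421396],
       [-0.00316322, -0.31488848, -0.94912341,  1.04835777],
       [ 0.        ,  0.        ,  0.        ,  1.        ]])}
{'fx': 494.07894826383966, 'fy': 494.07894826383966, 'cx': 253.1084925185926, 'cy': 190.70110938772314, 'world_from_camera': array([[ 4.29773043e-02, -9.73438079e-01,  2.24880540e-01,
         2.89057490e-01],
       [-9.99075983e-01, -4.17924739e-02,  1.00284667e-02,
         1.70645629e-02],
       [-3.63777233e-04, -2.25103743e-01, -9.74334733e-01,
         1.21799881e+00],
       [ 0.00000000e+00,  0.00000000e+00,  0.00000000e+00,
         1.00000000e+00]])}
```

View pics/scene0.png

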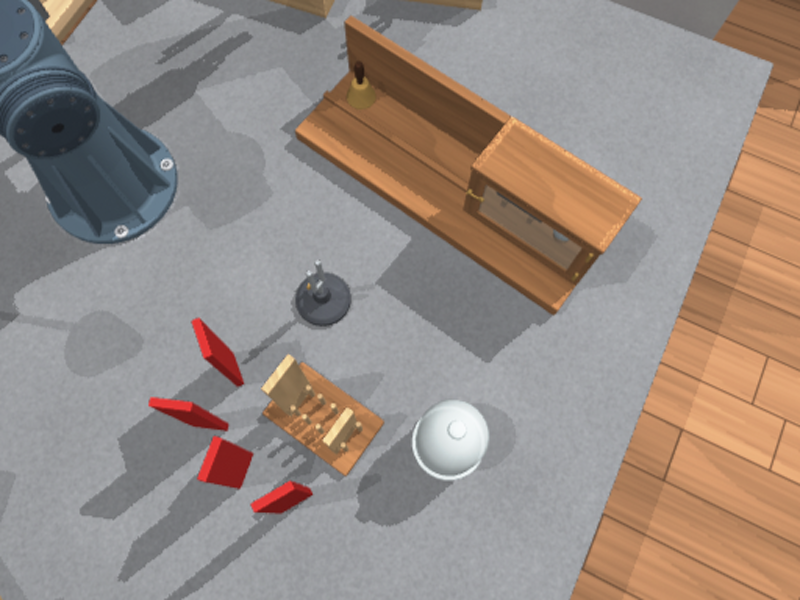

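View pics/top0.png

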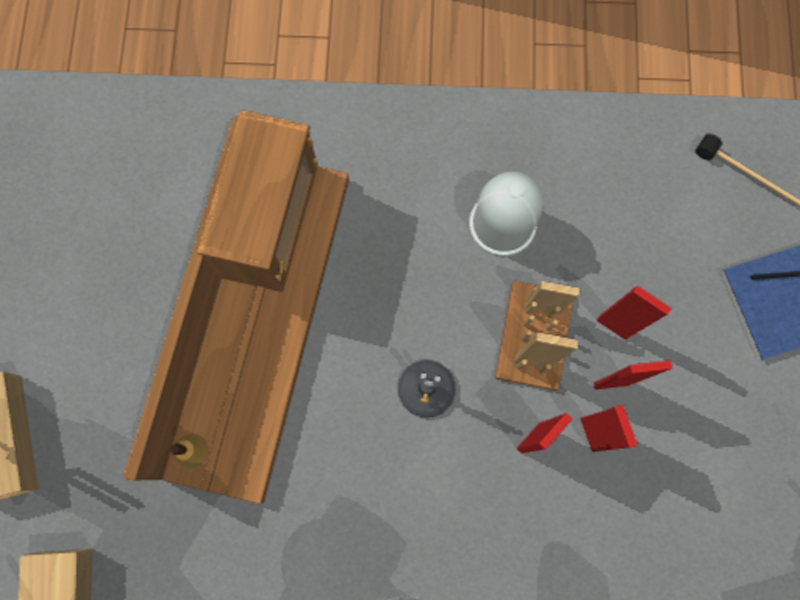

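```bash
cat > h.py <<'E'
import numpy as np,cv2
from bench import *
def cloud(n,d):
    c=get_calibration(n);v,u=np.indices(d.shape);
    P=np.stack([(u-c['cx'])/c['fx']*d,(v-c['cy'])/c['fy']*d,d],-1)
    T=c['world_from_camera'];return P@T[:3,:3].T+T[:3,3]
def snap(tag):
    r={}
    for n in("scene","top"):
        p,d=camera(n);np.savez(f"pics/{n}{tag}.npz",p=p,d=d);r[n]=(p,d,cloud(n,d))
    return r
def load(tag):
    r={}
    for n in("scene","top"):
        z=np.load(f"pics/{n}{tag}.npz");r[n]=(z['p'],z['d'],cloud(n,z['d']))
    return r
def crop(p,u0,u1,v0,v1,s,f):
    im=cv2.resize(p[v0:v1,u0:u1,::-1],None,fx=s,fy=s,interpolation=cv2.INTER_CUBIC)
    cv2.imwrite(f,im)
E
python3 - <<'E'
from h import *
r=load(0)
# world-grid orthographic colour image at 2mm/px : x 0.0..0.8 up, y  0.6..-0.5
W=np.zeros((400,550,3),np.uint8);Z=np.full((400,550),-1.)
for n in r:
    p,d,P=r[n];m=d>0
    X=P[m];C=p[m]
    o=np.argsort(X[:,2]);X=X[o];C=C[o]
    i=np.round((0.8-X[:,0])/.002).astype(int);j=np.round((0.6-X[:,1])/.002).astype(int)
    k=(i>=0)&(i<400)&(j>=0)&(j<550)
    for a,b,x,c in zip(i[k],j[k],X[k],C[k]):
        if x[2]>Z[a,b]-.003: Z[a,b]=x[2];W[a,b]=c
cv2.imwrite("pics/ortho0.png",W[:,:,::-1])
H=np.clip(Z/0.24*255,0,255).astype(np.uint8)
cv2.imwrite("pics/h0.png",cv2.applyColorMap(H,cv2.COLORMAP_JET))
p=r['top'][0];crop(p,300,440,160,310,5,"pics/t0c.png")
p=r['scene'][0];crop(p,90,255,200,340,4,"pics/s0c.png")
E
```

```text
(no output)
```

View pics/ortho0.png

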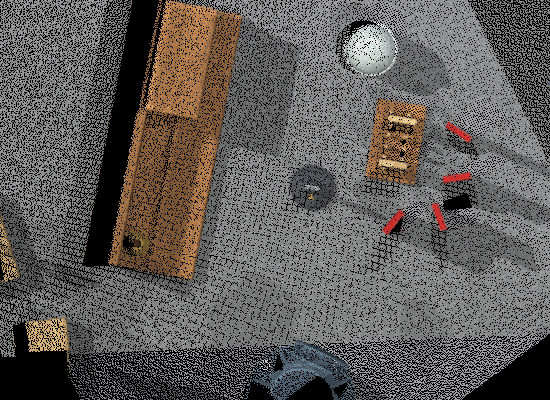

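View pics/h0.png

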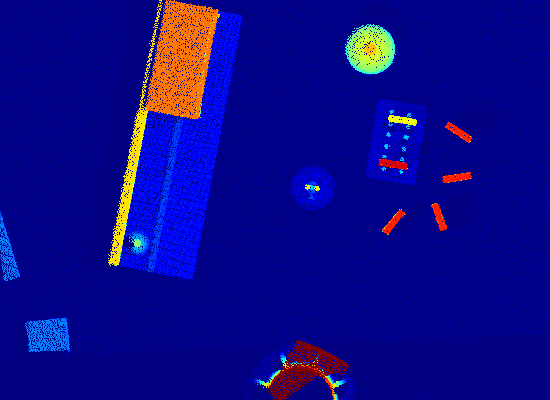

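View pics/t0c.png

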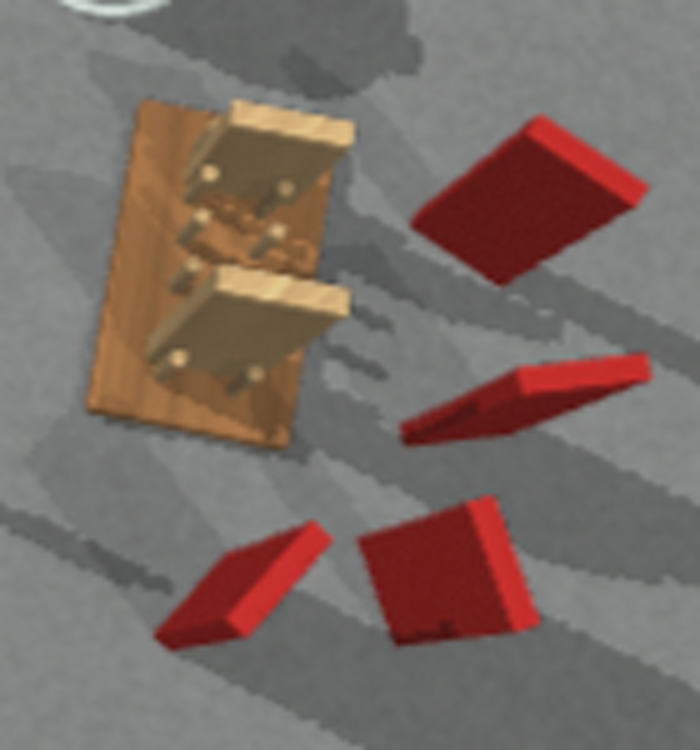

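View pics/s0c.png

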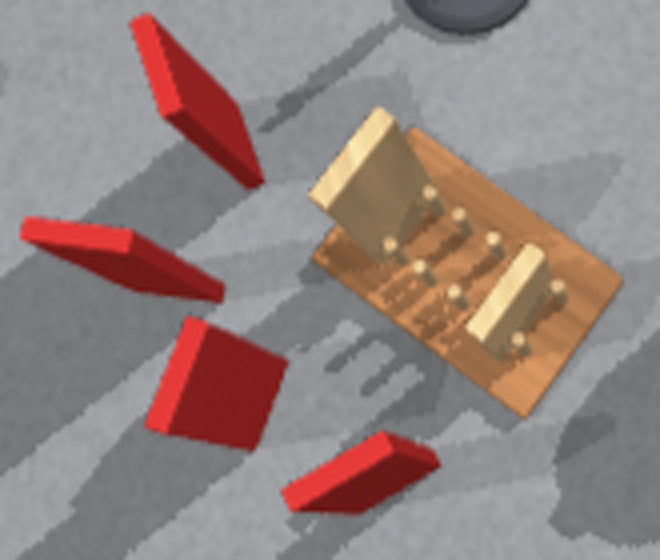

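```bash
python3 - <<'E'
from h import *
r=load(0)
def rect(X,t):
    q=cv2.minAreaRect((X[:,:2]*1000).astype(np.float32));print(t,len(X),[np.round(a,1) for a in q],'z',np.round(np.median(X[:,2])*1000,1), 'mean',np.round(X[:,:2].mean(0)*1000,1))
for n in r:
    p,d,P=r[n];m=d>0;X=P[m]
    s=lambda x0,x1,y0,y1,z0,z1:X[(X[:,0]>x0)&(X[:,0]<x1)&(X[:,1]>y0)&(X[:,1]<y1)&(X[:,2]>z0)&(X[:,2]<z1)]
    print(n)
    rect(s(.42,.52,-.25,-.13,.209,.225),'long')
    rect(s(.52,.60,-.26,-.16,.138,.154),'short')
    rect(s(.42,.63,-.27,-.11,.012,.020),'rackbase')
    rect(s(.26,.585,.29,.385,.150,.160),'backtop')
    rect(s(.26,.57,.2,.33,.039,.046),'bead')
    rect(s(.24,.8,.1,.4,.026,.034),'shelftop')
    rect(s(.5,.85,.15,.4,.17,.19),'case')
    B=s(.28,.36,.28,.37,.045,.14);B=B[B[:,2]<.13];rect(B,'bell')
    F=s(.38,.47,-.08,.02,.01,.2);rect(F,'fork'); print(F[:,2].max())
    J=s(.6,.8,-.25,-.05,.02,.2);rect(J,'jar')
E
```

```text
scene
long 190 [array([ 472.5, -184.2]), array([54.8, 12.4]), np.float64(80.8)] z 215.8 mean [ 473.  -184.4]
short 165 [array([ 560.5, -202.8]), array([54.6, 12. ]), np.float64(80.8)] z 145.8 mean [ 560.8 -203.3]
rackbase 1852 [array([ 517.2, -190.3]), array([ 99.7, 159.3]), np.float64(80.9)] z 16.1 mean [ 525.5 -194.1]
backtop 882 [array([423.6, 347.3]), array([ 20.9, 312.2]), np.float64(79.1)] z 154.6 mean [428.6 345.8]
bead 511 [array([426.9, 301. ]), array([ 98.6, 322. ]), np.float64(74.1)] z 42.0 mean [413.9 280.2]
shelftop 6571 [array([519.9, 244.1]), array([157.1, 539.9]), np.float64(79.1)] z 30.0 mean [481.5 231.8]
case 4390 [array([682. , 239.2]), array([109.7, 224.4]), np.float64(79.6)] z 180.1 mean [684.  235.6]
bell 700 [array([313.3, 324.9]), array([75.3, 81.2]), np.float64(79.0)] z 82.4 mean [321.  345.9]
fork 944 [array([426. , -23.2]), array([87.9, 85. ]), np.float64(1.7)] z 18.7 mean [429.6 -26.2]
0.15195228704784747
jar 1775 [array([ 703.2, -139.6]), array([98.9, 97.1]), np.float64(26.5)] z 126.6 mean [ 701.9 -145.8]
top
long 178 [array([ 472.6, -186.7]), array([55.
[... 301 characters left out ...]
.5]), array([ 31.7, 321.3]), np.float64(76.6)] z 157.0 mean [422.8 344.3]
bead 659 [array([415.2, 267.1]), array([308.9, 125.1]), np.float64(0.2)] z 43.3 mean [410.8 276.1]
shelftop 6583 [array([521.4, 240.8]), array([154.9, 541.4]), np.float64(79.2)] z 31.8 mean [454.8 240.8]
case 4573 [array([682. , 236.3]), array([107.3, 225.3]), np.float64(79.3)] z 182.9 mean [678.6 235.7]
bell 780 [array([320. , 322.8]), array([85. , 79.9]), np.float64(89.9)] z 73.6 mean [317.3 337.4]
fork 1050 [array([426.1, -25.2]), array([87.4, 87.9]), np.float64(2.5)] z 20.7 mean [423.8 -24.7]
0.15478762226628717
jar 1715 [array([ 685.1, -151. ]), array([139.7,  94.4]), np.float64(37.8)] z 125.0 mean [ 687.  -135.1]
```

```bash
python3 - <<'E'
from h import *
import bench;print([ (k,getattr(bench,k)) for k in dir(bench) if 'tip' in k.lower() or 'ext' in k.lower()], [k for k in dir(bench) if k[0]!='_'])
r=load(0)
for n in r:
    p,d,P=r[n];X=P[d>0]
    X=X-[0,0,0 if n=='scene' else .002]
    # backboard top line: front face edge & angle
    B=X[(abs(X[:,2]-.155)<.0025)&(X[:,1]>.28)&(X[:,1]<.4)&(X[:,0]>.26)&(X[:,0]<.57)]
    l=cv2.fitLine((B[:,:2]*1e3).astype(np.float32),cv2.DIST_HUBER,0,.01,.01).ravel();print(n,'backline',l,np.degrees(np.arctan2(l[1],l[0])))
    for a in (79.0,79.4):
        a=np.radians(a)
        ex=np.array([np.cos(a),np.sin(a)]);ey=np.array([-ex[1],ex[0]])
        f=lambda M:(M[:,:2]@ex*1e3,M[:,:2]@ey*1e3)
        s=lambda u,q:np.round(np.percentile(u,q),1)
        u,v=f(B);print('back x',s(u,[1,5,50,95,99]),'y',s(v,[0,1,99,100]))
        S=X[(abs(X[:,2]-.030)<.003)&(X[:,1]>.05)&(X[:,0]>.25)&(X[:,1]<.4)&(X[:,0]<.85)];u,v=f(S);print('shelf x',s(u,[0,.5,99.5,100]),'y',s(v,[0,.5,99.5,100]))
        u0=u
        M=X[(abs(X[:,2]-.042)<.002)&(X[:,1]>.2)&(X[:,1]<.315)&(X[:,0]>.27)&(X[:,0]<.56)];u,v=f(M)
        k=abs(u-np.median(u))<12;u=u[k];v=v[k];print('bead x',s(u,[1,5,50,95,99]),'y',s(v,[1,99]))
        C=X[(abs(X[:,2]-.180)<.003)&(X[:,1]>.1)&(X[:,0]>.5)&(X[:,0]<.85)&(X[:,1]<.4)];u,v=f(C);print('case x',s(u,[0,.5,99.5,100]),'y',s(v,[0,.5,99.5,100]))
E
```

```text
[('tip_extent', 0.014)] ['MotionError', 'camera', 'get_calibration', 'get_obs', 'hand_in', 'tip_extent']
scene backline [ 9.8221898e-01 -1.8773885e-01  4.2415765e+02  3.4693710e+02] -10.820855
back x [412.6 413.6 421.5 430.4 431.7] y [-499.2 -496.1 -197.7 -193.4]
shelf x [260.  261.8 414.9 417.2] y [-733.8 -730.2 -198.4 -193.9]
bead x [340.7 341.4 346.9 352.6 353.4] y [-497.3 -213.1]
case x [309.5 311.4 416.4 418.6] y [-735.8 -734.6 -513.3 -511.5]
back x [409.8 411.  419.1 427.9 429.1] y [-502.1 -499.1 -200.7 -196.4]
shelf x [257.  258.5 412.3 415. ] y [-735.9 -732.2 -201.  -196.7]
bead x [338.1 339.1 344.3 349.9 351.2] y [-499.7 -215.5]
case x [305.7 306.9 412.2 413.5] y [-738.4 -737.2 -515.6 -514.1]
top backline [ 9.8151809e-01 -1.9136927e-01  4.1793143e+02  3.4583298e+02] -11.032703
back x [410.4 411.1 419.2 427.6 428.6] y [-499.7 -496.4 -199.2 -195.8]
shelf x [257.6 259.1 411.1 412.8] y [-734.5 -727.9 -197.8 -195. ]
bead x [338.  338.8 344.1 349.6 350.4] y [-499.  -213.8]
case x [308.2 309.  414.5 415.5] y [-737.1 -734.8 -513.2 -511.8]
back x [407.8 408.7 416.8 425.1 426.2] y [-502.6 -499.3 -202.1 -198.8]
shelf x [254.8 256.1 408.4 410.2] y [-736.5 -730.  -200.3 -197.6]
bead x [335.7 336.3 341.7 347.2 347.9] y [-501.3 -216.2]
case x [303.8 304.7 410.  411.4] y [-739.4 -737.4 -515.7 -514.5]
```

```bash
cat >> h.py <<'E'
from scipy.spatial.transform import Rotation as Ro
def cur():
    o=get_obs();q=o['eef_rot'];return o,np.array(o['eef_pos']),Ro.from_quat([q[1],q[2],q[3],q[0]])
def Rt(yaw,tilt=0):
    # tool y at yaw(deg), pointing down; tilt(deg): tool tip leans to -ytool (board top leans to +y)
    a=np.radians(yaw);y=np.array([np.cos(a),np.sin(a),0]);z=np.array([0,0,-1.]);x=np.cross(y,z)
    R=Ro.from_matrix(np.stack([x,y,z],1))
    t=np.radians(tilt);zz=np.cos(t)*z-np.sin(t)*y;yy=np.cross(zz,x)
    return Ro.from_matrix(np.stack([x,yy,zz],1))
def plan(pos_mm,R,tag=''):
    o,p,Rc=cur()
    s=Rc.inv().apply(np.array(pos_mm)/1e3-p)*1e3;w=(Rc.inv()*R).as_rotvec()
    print(tag,'shift',np.round(s,1).tolist(),'turn',np.round(w,3).tolist())
def st():
    o,p,R=cur();M=R.as_matrix()
    print('t',round(o['time_s'],2),'p',np.round(p*1e3,1),'z',np.round(M[:,2],3),'yawy',round(float(np.degrees(np.arctan2(M[1,1],M[0,1]))),2),'F',np.round(o['wrist_force'],2),'T',np.round(o['torque'],2),'op',round(o['opening'],3),'q',np.round(o['q'],2))
E
python3 -c "
from h import *
plan([472.4,-185.3,290],Rt(-9.2),'above')"
```

```text
above shift [-503.5, -638.4, -44.7] turn [-0.001, 0.001, 1.484]
```

```bash
python3 -m jog '[[[-503.5,-638.4,-44.7],[0,0,1.484],1],[[-503.5,-638.4,-44.7],[0,0,1.484],1],[[-503.5,-638.4,-44.7],[0,0,1.484],1],[[-503.5,-638.4,-44.7],[0,0,1.484],1],[[-503.5,-638.4,-44.7],[0,0,1.484],1],[[-503.5,-638.4,-44.7],[0,0,1.484],1],[[-503.5,-638.4,-44.7],[0,0,1.484],1],[[-503.5,-638.4,-44.7],[0,0,1.484],1],[[-503.5,-638.4,-44.7],[0,0,1.484],1],[[-503.5,-638.4,-44.7],[0,0,1.484],1],[[-503.5,-638.4,-44.7],[0,0,1.484],1],[[-503.5,-638.4,-44.7],[0,0,1.484],1],[[-503.5,-638.4,-44.7],[0,0,1.484],1],[[-503.5,-638.4,-44.7],[0,0,1.484],1],[[-503.5,-638.4,-44.7],[0,0,1.484],1],[[-503.5,-638.4,-44.7],[0,0,1.484],1],[[-503.5,-638.4,-44.7],[0,0,1.484],1],[[-503.5,-638.4,-44.7],[0,0,1.484],1],[[-503.5,-638.4,-44.7],[0,0,1.484],1],[[-503.5,-638.4,-44.7],[0,0,1.484],1]]'
python3 -c "
from h import *
st();plan([472.4,-185.3,290],Rt(-9.2),'above');plan([472.4,-185.3,186],Rt(-9.2),'grasp')"
```

```text
time_s: 1.77
eef_pos: [0.4731, -0.1894, 0.2897]
eef_rot: [0.001, 0.763, 0.647, -0.001]
wrist_force: [-0.1, -0.7, 0.7]
opening: 1.001
t 1.77 p [ 473.1 -189.4  289.7] z [-0.001 -0.002 -1.   ] yawy -9.38 F [-0.08 -0.67  0.74] T [ 0.02  0.01 -0.06] op 1.001 q [-0.61 -0.    1.72 -0.    1.43 -0.45]
above shift [3.9, -1.4, -0.3] turn [-0.0, 0.002, -0.003]
grasp shift [4.1, -1.4, 103.7] turn [-0.0, 0.002, -0.003]
```

```bash
python3 -m jog '[[[4,-1.4,30],[0,0,0],1],[[4,-1.4,45],[0,0,0],1],[[4,-1.4,45],[0,0,0],1]]'
python3 - <<'E'
from h import *
r=snap(1);st();plan([472.4,-185.3,186],Rt(-9.2),'grasp')
a=r['top'][0][150:310,300:460,::-1];b=r['scene'][0][180:340,80:240,::-1]
cv2.imwrite('pics/g1.png',cv2.resize(np.hstack([a,b]),None,fx=2.5,fy=2.5,interpolation=cv2.INTER_CUBIC))
E
```

```text
time_s: 2.02
eef_pos: [0.4702, -0.1845, 0.2403]
eef_rot: [-0.003, 0.763, 0.646, -0.002]
wrist_force: [-0.3, 0.3, -0.7]
opening: 0.998
t 2.12 p [ 472.  -185.   244.3] z [-0.002 -0.001 -1.   ] yawy -9.38 F [ 1.13 -0.74  0.34] T [-0.01  0.04 -0.03] op 1.004 q [-0.61  0.03  1.78 -0.    1.34 -0.44]
grasp shift [-0.1, 0.6, 58.3] turn [-0.002, 0.002, -0.003]
```

View pics/g1.png

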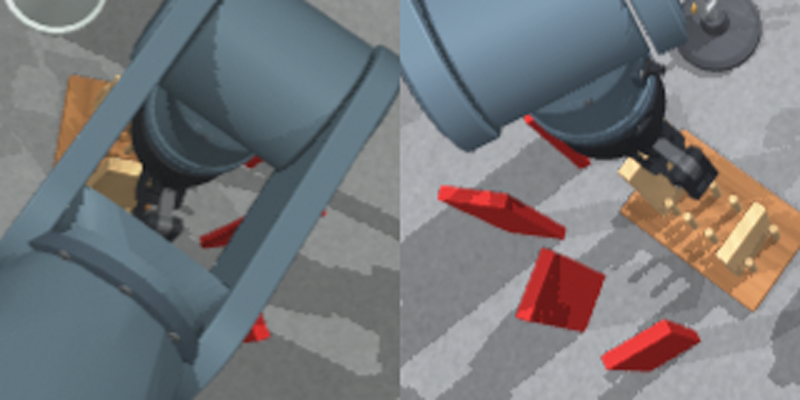

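```bash
python3 -m jog '[[[0,0.5,15],[0,0,0],1],[[0,0.5,30],[0,0,0],1],[[0,0.5,45],[0,0,0],1],[[0,0.5,55],[0,0,0],1],[[0,0.5,58],[0,0,0],1],[[0,0.5,58],[0,0,0],1],[[0,0.5,58],[0,0,0],1]]'
python3 -c "
from h import *
st();plan([472.4,-185.3,186],Rt(-9.2),'grasp')"
```

```text
time_s: 2.7
eef_pos: [0.4729, -0.1853, 0.1873]
eef_rot: [0.001, 0.762, 0.647, -0.001]
wrist_force: [0.5, -1.6, -1.4]
opening: 0.998
t 2.7 p [ 472.9 -185.3  187.3] z [-0.001 -0.002 -1.   ] yawy -9.36 F [ 0.49 -1.62 -1.39] T [ 0.01  0.04 -0.04] op 0.998 q [-0.61  0.09  1.83 -0.    1.22 -0.44]
grasp shift [-0.0, -0.5, 1.3] turn [-0.001, 0.002, -0.003]
```

Close the jaws, then check.

```bash
python3 -m jog '[[[0,-0.3,1],[0,0,0],0.5],[[0,-0.3,1],[0,0,0],0.3],[[0,-0.3,1],[0,0,0],0],[[0,-0.3,1],[0,0,0],0],[[0,-0.3,1],[0,0,0],0],[[0,-0.3,1],[0,0,0],0],[[0,-0.3,1],[0,0,0],0],[[0,-0.3,1],[0,0,0],0],[[0,-0.3,1],[0,0,0],0],[[0,-0.3,1],[0,0,0],0]]'
python3 -c "
from h import *
st()"
```

```text
time_s: 3.53
eef_pos: [0.4727, -0.1854, 0.1866]
eef_rot: [0.001, 0.762, 0.647, -0.001]
wrist_force: [0.1, 0.2, 1.6]
opening: 0.134
t 3.53 p [ 472.7 -185.4  186.6] z [-0.001 -0.002 -1.   ] yawy -9.36 F [0.14 0.18 1.56] T [ 0.04  0.09 -0.04] op 0.134 q [-0.61  0.09  1.83 -0.    1.22 -0.44]
```

```bash
python3 -m jog '[[[0,0,-8],[0,0,0],0],[[0,0,-20],[0,0,0],0],[[0,0,-40],[0,0,0],0],[[0,0,-65],[0,0,0],0],[[0,0,-90],[0,0,0],0],[[0,0,-120],[0,0,0],0],[[0,0,-150],[0,0,0],0],[[0,0,-180],[0,0,0],0],[[0,0,-190],[0,0,0],0],[[0,0,-190],[0,0,0],0]]'
python3 - <<'E'
from h import *
r=snap(2);st()
p,d,P=r['scene'];X=P[d>0]
a=r['top'][0][150:310,300:460,::-1];b=r['scene'][0][180:340,80:240,::-1]
cv2.imwrite('pics/g2.png',cv2.resize(np.hstack([a,b]),None,fx=2.5,fy=2.5,interpolation=cv2.INTER_CUBIC))
E
```

```text
time_s: 4.37
eef_pos: [0.4738, -0.1856, 0.3799]
eef_rot: [0.004, 0.762, 0.647, -0.0]
wrist_force: [1.3, -0.3, -0.5]
opening: 0.135
t 4.47 p [ 472.5 -184.8  375.4] z [-0.002 -0.002 -1.   ] yawy -9.36 F [-0.93 -0.06 -1.33] T [0.02 0.01 0.01] op 0.131 q [-0.61 -0.05  1.59 -0.    1.6  -0.44]
```

View pics/g2.png

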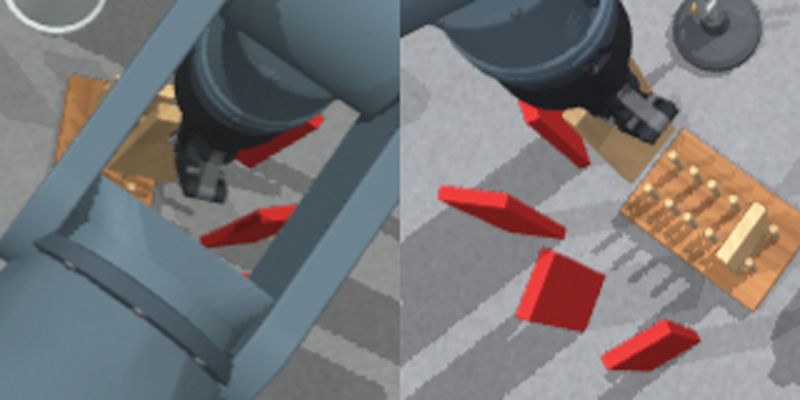

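```bash
cat >> h.py <<'E'
A=np.radians(79.1);EX=np.array([np.cos(A),np.sin(A),0]);EY=np.array([-EX[1],EX[0],0])
L=170.6
def lean(u,v,zlow,tilt,tag=''):
    """u: of foot's front-bottom edge; zlow: height of lowest (back-bottom) edge"""
    t=np.radians(tilt)
    foot=EX*(u+6*np.cos(t))+EY*v+np.array([0,0,zlow+6*np.sin(t)])
    ax=EX*np.sin(t)+np.array([0,0,np.cos(t)])
    p=foot+L*ax;plan(p,Rt(79.1,tilt),tag+str(np.round(p,1)))
def where():
    o,p,R=cur();M=R.as_matrix();ax=-M[:,2];foot=p*1e3-L*ax
    ty=M[:,1]; f=foot-6*ty*1; b=foot+6*ty
    print('tilt',round(float(np.degrees(np.arctan2(ax@EX,ax[2]))),2),'side',round(float(np.degrees(np.arcsin(ax@EY))),2),'front edge u',round(float(f@EX),1),'z',round(float(f[2]),1),'v',round(float(foot@EY),1),'back edge u',round(float(b@EX),1),'z',round(float(b[2]),1))
E
python3 -c "
from h import *
where();lean(358,-414.5,170,16,'A');lean(358,-414.5,60,16,'B')"
```

```text
tilt 0.11 side -0.08 front edge u -92.6 z 204.8 v -498.7 back edge u -92.2 z 204.8
A[484.7 325.  335.6] shift [505.0, -70.8, 38.9] turn [0.219, -0.215, -1.533]
B[484.7 325.  225.6] shift [505.2, -70.7, 148.9] turn [0.219, -0.215, -1.533]
```

```bash
python3 -m jog '[[[30,-4,2],[0.01,-0.01,-0.1],0],[[65,-9,5],[0.03,-0.03,-0.2],0],[[105,-15,8],[0.045,-0.045,-0.32],0],[[145,-20,11],[0.063,-0.062,-0.44],0],[[185,-26,14],[0.08,-0.08,-0.56],0],[[225,-31,17],[0.1,-0.1,-0.68],0],[[265,-37,20],[0.115,-0.113,-0.8],0],[[305,-43,23],[0.13,-0.13,-0.92],0],[[345,-48,26],[0.15,-0.147,-1.04],0],[[385,-54,30],[0.167,-0.164,-1.16],0],[[425,-60,33],[0.184,-0.18,-1.28],0],[[460,-64,35],[0.2,-0.196,-1.4],0],[[490,-69,38],[0.213,-0.209,-1.49],0],[[505,-71,39],[0.219,-0.215,-1.533],0],[[505,-71,39],[0.219,-0.215,-1.533],0],[[505,-71,39],[0.219,-0.215,-1.533],0],[[505,-71,39],[0.219,-0.215,-1.533],0]]'
python3 - <<'E'
from h import *
st();where()
r=snap(3)
a=r['top'][0][60:340,60:320,::-1];b=r['scene'][0][0:280,150:410,::-1]
cv2.imwrite('pics/g3.png',cv2.resize(np.hstack([a,b]),None,fx=1.5,fy=1.5,interpolation=cv2.INTER_CUBIC))
lean(358,-414.5,60,16,'B');lean(358,-414.5,34,16,'C')
E
```

```text
time_s: 5.88
eef_pos: [0.484, 0.3241, 0.3338]
eef_rot: [-0.015, 0.094, 0.986, -0.14]
wrist_force: [-0.1, -1.2, -1.1]
opening: 0.128
t 5.88 p [484.  324.1 333.8] z [-0.055 -0.272 -0.961] yawy 79.07 F [-0.08 -1.21 -1.13] T [ 0.2  -0.06  0.03] op 0.128 q [ 0.5   0.29  1.33 -0.22  1.71 -0.89]
tilt 16.14 side -0.14 front edge u 356.6 z 171.6 v -413.6 back edge u 368.1 z 168.2
B[484.7 325.  225.6] shift [0.1, 31.5, 104.7] turn [-0.001, -0.001, -0.002]
C[484.7 325.  199.6] shift [0.0, 38.7, 129.7] turn [-0.001, -0.001, -0.002]
```

View pics/g3.png

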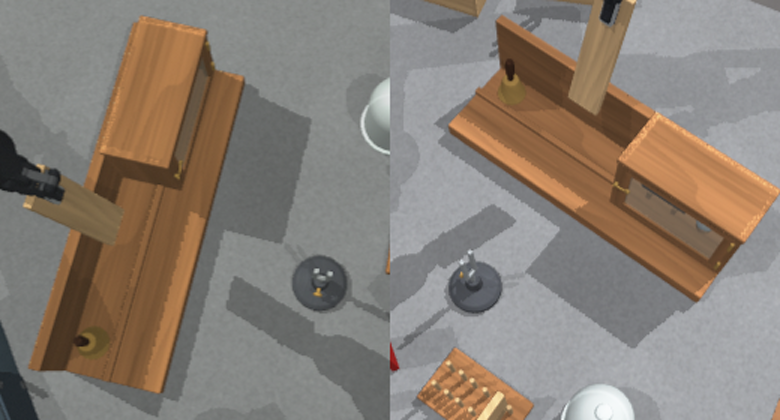

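```bash
python3 - <<'E'
from h import *
r=load(3);o,p,R=cur();M=R.as_matrix()
for n in r:
    im,d,P=r[n];X=P*1e3-p*1e3
    if n=='top':X=X-[0,0,2]
    Y=X@M   # tool coords
    m=(d>0)&(abs(Y[...,0])<40)&(abs(Y[...,1])<15)&(Y[...,2]>20)&(Y[...,2]<185)
    Y=Y[m];q=lambda i,pc:np.round(np.percentile(Y[:,i],pc),1)
    print(n,m.sum(),'x',q(0,[0,1,99,100]),'y',q(1,[5,50,95]),'z',q(2,[1,98,99,99.5,100]))
    f=Y[(abs(Y[:,0])<25)&(Y[:,2]<160)&(Y[:,1]<0)]
    A_=np.c_[f[:,0],f[:,2],np.ones(len(f))];c=np.linalg.lstsq(A_,f[:,1],rcond=None)[0];print('plane y=',c, 'at foot',c[1]*170+c[2])
E
```

```text
scene 1399 x [-27.9 -27.   27.1  28.8] y [-7.  -4.9 -1.1] z [ 21.5 167.  168.6 170.  171.9]
plane y= [-2.86326398e-04 -2.59039356e-03 -4.79261925e+00] at foot -5.232986151740566
top 1196 x [-28.  -27.   27.1  27.4] y [-9.8 -8.1 -6. ] z [ 22.5 166.7 168.  169.4 171.1]
plane y= [ 2.78552387e-03 -3.10935208e-03 -7.90289298e+00] at foot -8.431482837848854
```

```bash
python3 -m jog '[[[0,9,31],[0,0,0],0],[[0,18,62],[0,0,0],0],[[0,26,88],[0,0,0],0],[[0,32,107],[0,0,0],0],[[0,36,119],[0,0,0],0],[[0,38,127],[0,0,0],0],[[0,38.7,129.7],[0,0,0],0],[[0,38.7,129.7],[0,0,0],0],[[0,38.7,129.7],[0,0,0],0]]'
python3 - <<'E'
from h import *
st();where()
lean(357.5,-414.5,30,17,'D');lean(357.5,-414.5,28,17,'D2');
E
```

```text
time_s: 6.73
eef_pos: [0.4856, 0.3252, 0.2011]
eef_rot: [-0.013, 0.095, 0.986, -0.138]
wrist_force: [0.1, -0.3, -0.6]
opening: 0.132
t 6.73 p [485.6 325.2 201.1] z [-0.052 -0.27  -0.961] yawy 78.94 F [ 0.15 -0.32 -0.64] T [ 0.14 -0.02  0.01] op 0.132 q [ 0.5   0.39  1.47 -0.22  1.47 -0.84]
tilt 15.98 side 0.02 front edge u 358.4 z 38.8 v -415.4 back edge u 369.9 z 35.5
D[485.1 327.3 194.9] shift [0.8, 3.6, 5.4] turn [0.018, 0.0, -0.003]
D2[485.1 327.3 192.9] shift [0.8, 4.2, 7.4] turn [0.018, 0.0, -0.003]
```

```bash
python3 -m jog '[[[0.5,2,2],[0.009,0,0],0],[[0.8,3.3,4],[0.018,0,-0.003],0],[[0.8,3.3,4],[0.018,0,-0.003],0],[[0.8,3.3,4],[0.018,0,-0.003],0]]'
python3 - <<'E'
from h import *
st();where()
E
python3 -m jog '[[[0,0.3,1],[0,0,0],0],[[0,0.6,2],[0,0,0],0],[[0,0.6,2],[0,0,0],0],[[0,0.6,2],[0,0,0],0]]'
python3 - <<'E'
from h import *
st();where()
E
```

```text
time_s: 7.07
eef_pos: [0.4851, 0.3277, 0.1964]
eef_rot: [-0.014, 0.093, 0.985, -0.147]
wrist_force: [0.2, -0.7, -0.9]
opening: 0.134
t 7.07 p [485.1 327.7 196.4] z [-0.055 -0.287 -0.956] yawy 79.15 F [ 0.17 -0.69 -0.91] T [ 0.22 -0.05  0.05] op 0.134 q [ 0.51  0.4   1.46 -0.23  1.48 -0.83]
tilt 17.01 side 0.03 front edge u 357.9 z 35.0 v -414.5 back edge u 369.3 z 31.5
time_s: 7.4
eef_pos: [0.4853, 0.3278, 0.1947]
eef_rot: [-0.014, 0.094, 0.985, -0.147]
wrist_force: [0.9, 0.5, 1.6]
opening: 0.134
t 7.4 p [485.3 327.8 194.7] z [-0.054 -0.287 -0.956] yawy 79.14 F [0.94 0.54 1.61] T [ 0.24  0.07 -0.02] op 0.134 q [ 0.51  0.4   1.46 -0.23  1.47 -0.83]
tilt 16.98 side 0.05 front edge u 358.1 z 33.3 v -414.7 back edge u 369.6 z 29.8
```

```bash
python3 -m jog '[[[0,-1.9,0.6],[0,0,0],0],[[0,-3.8,1.2],[0,0,0],0],[[0,-5.3,1.6],[0,0,0],0],[[0,-5.3,1.6],[0,0,0],0],[[0,-5.3,1.6],[0,0,0],0]]'
python3 - <<'E'
from h import *
st();where()
E
python3 -m jog '[[[0,-1,0.3],[0,0,0],0],[[0,-1.4,0.4],[0,0,0],0],[[0,-1.4,0.4],[0,0,0],0],[[0,-1.4,0.4],[0,0,0],0]]'
python3 - <<'E'
from h import *
st();where()
E
```

```text
time_s: 7.82
eef_pos: [0.4843, 0.3224, 0.1949]
eef_rot: [-0.013, 0.094, 0.985, -0.147]
wrist_force: [0.5, 2.2, 0.9]
opening: 0.128
t 7.82 p [484.3 322.4 194.9] z [-0.054 -0.286 -0.957] yawy 79.13 F [0.52 2.23 0.91] T [ 0.5  -0.14  0.1 ] op 0.128 q [ 0.5   0.4   1.47 -0.23  1.47 -0.83]
tilt 16.95 side 0.07 front edge u 352.7 z 33.4 v -414.8 back edge u 364.2 z 29.9
time_s: 8.15
eef_pos: [0.4842, 0.3216, 0.1951]
eef_rot: [-0.013, 0.094, 0.985, -0.146]
wrist_force: [1.3, 5.3, 1.8]
opening: 0.13
t 8.15 p [484.2 321.6 195.1] z [-0.053 -0.285 -0.957] yawy 79.13 F [1.29 5.28 1.81] T [ 1.37 -0.12 -0.  ] op 0.13 q [ 0.5   0.39  1.47 -0.23  1.47 -0.83]
tilt 16.87 side 0.1 front edge u 352.1 z 33.6 v -415.0 back edge u 363.6 z 30.1
```

```bash
python3 - <<'E'
from h import *
for t in (18,19,20,20.8,21.3): lean(352.3,-414.7,30.2,t,'%g '%t)
E
```

```text
18 [484.9 324.9 194.3] shift [-0.0, 3.5, -0.2] turn [0.02, 0.002, 0.001]
19 [485.4 327.6 193.5] shift [-0.0, 6.4, -0.2] turn [0.037, 0.002, 0.001]
20 [485.9 330.4 192.6] shift [-0.0, 9.3, -0.2] turn [0.055, 0.002, 0.001]
20.8 [486.4 332.5 191.8] shift [-0.0, 11.6, -0.1] turn [0.069, 0.002, 0.001]
21.3 [486.6 333.9 191.3] shift [-0.0, 13.1, -0.0] turn [0.077, 0.002, 0.001]
```

```bash
python3 -m jog '[[[0,2,-0.1],[0.011,0.001,0],0],[[0,3.9,-0.2],[0.022,0.002,0.001],0],[[0,5.8,-0.2],[0.033,0.002,0.001],0],[[0,7.6,-0.2],[0.044,0.002,0.001],0],[[0,9.3,-0.2],[0.055,0.002,0.001],0],[[0,9.3,-0.2],[0.055,0.002,0.001],0],[[0,9.3,-0.2],[0.055,0.002,0.001],0]]'
python3 - <<'E'
from h import *
st();where()
for t in (20.5,21,21.3,21.6): lean(352.3,-414.7,30.2,t,'%g '%t)
E
```

```text
time_s: 8.73
eef_pos: [0.4859, 0.3305, 0.1923]
eef_rot: [-0.017, 0.094, 0.98, -0.173]
wrist_force: [1.5, 2.3, 0.1]
opening: 0.131
t 8.73 p [485.9 330.5 192.3] z [-0.065 -0.337 -0.939] yawy 79.1 F [1.49 2.27 0.11] T [ 1.01 -0.38  0.08] op 0.131 q [ 0.53  0.44  1.42 -0.26  1.52 -0.8 ]
tilt 20.05 side -0.01 front edge u 352.4 z 34.1 v -414.6 back edge u 363.6 z 30.0
20.5 [486.2 331.7 192.1] shift [-0.0, 1.2, -0.2] turn [0.008, -0.0, 0.0]
21 [486.5 333.1 191.6] shift [-0.0, 2.7, -0.2] turn [0.017, -0.0, 0.0]
21.3 [486.6 333.9 191.3] shift [-0.0, 3.5, -0.2] turn [0.022, -0.0, 0.0]
21.6 [486.8 334.7 191. ] shift [-0.0, 4.4, -0.2] turn [0.027, -0.0, 0.0]
```

```bash
python3 -m jog '[[[0,1.2,0],[0.008,0,0],0],[[0,2.2,0],[0.015,0,0],0],[[0,2.2,0],[0.015,0,0],0],[[0,2.2,0],[0.015,0,0],0]]'
python3 - <<'E'
from h import *
st();where()
r=snap(4)
a=r['top'][0][100:260,60:220,::-1];b=r['scene'][0][0:160,210:370,::-1]
cv2.imwrite('pics/g4.png',cv2.resize(np.hstack([a,b]),None,fx=2.5,fy=2.5,interpolation=cv2.INTER_CUBIC))
for t in (20.5,21,21.3,21.6): lean(352.3,-414.7,30.2,t,'%g '%t)
E
```

```text
time_s: 9.07
eef_pos: [0.4864, 0.3327, 0.1916]
eef_rot: [-0.017, 0.093, 0.979, -0.181]
wrist_force: [0.9, 3.9, 0.3]
opening: 0.134
t 9.07 p [486.4 332.7 191.6] z [-0.068 -0.35  -0.934] yawy 79.11 F [0.87 3.9  0.35] T [ 1.21 -0.34  0.04] op 0.134 q [ 0.54  0.46  1.41 -0.27  1.53 -0.8 ]
tilt 20.9 side -0.01 front edge u 352.2 z 34.4 v -414.7 back edge u 363.4 z 30.1
20.5 [486.2 331.7 192.1] shift [-0.0, -1.1, -0.1] turn [-0.007, -0.0, 0.0]
21 [486.5 333.1 191.6] shift [-0.0, 0.4, -0.1] turn [0.002, -0.0, 0.0]
21.3 [486.6 333.9 191.3] shift [-0.0, 1.3, -0.2] turn [0.007, -0.0, 0.0]
21.6 [486.8 334.7 191. ] shift [-0.0, 2.1, -0.2] turn [0.012, -0.0, 0.0]
```

View pics/g4.png

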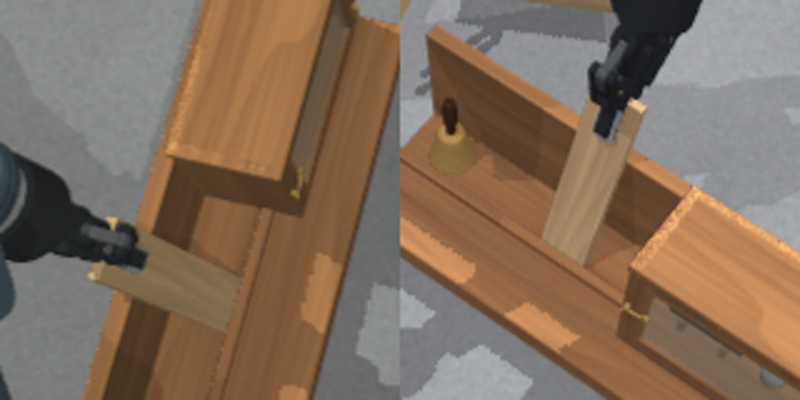

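```bash
python3 -m jog '[[[0,0.7,0],[0.004,0,0],0],[[0,1.4,0],[0.008,0,0],0],[[0,1.4,0],[0.008,0,0],0],[[0,1.4,0],[0.008,0,0],0]]'
python3 -c "
from h import *
st();where()"
python3 -m jog '[[[0,0.7,0],[0.004,0,0],0],[[0,1.2,0],[0.007,0,0],0],[[0,1.2,0],[0.007,0,0],0],[[0,1.2,0],[0.007,0,0],0]]'
python3 -c "
from h import *
st();where()"
```

```text
time_s: 9.5
eef_pos: [0.4866, 0.334, 0.1911]
eef_rot: [-0.018, 0.093, 0.978, -0.184]
wrist_force: [0.6, 3.7, 0.1]
opening: 0.132
t 9.5 p [486.6 334.  191.1] z [-0.069 -0.358 -0.931] yawy 79.1 F [0.59 3.68 0.14] T [ 1.13 -0.36  0.04] op 0.132 q [ 0.54  0.46  1.4  -0.27  1.53 -0.79]
tilt 21.36 side -0.01 front edge u 352.2 z 34.4 v -414.6 back edge u 363.4 z 30.1
time_s: 9.83
eef_pos: [0.4868, 0.3348, 0.1908]
eef_rot: [-0.018, 0.093, 0.978, -0.188]
wrist_force: [-0.3, 0.6, 1.9]
opening: 0.134
t 9.83 p [486.8 334.8 190.8] z [-0.07  -0.365 -0.928] yawy 79.09 F [-0.28  0.63  1.89] T [ 0.93 -0.19 -0.01] op 0.134 q [ 0.55  0.47  1.39 -0.28  1.54 -0.79]
tilt 21.8 side -0.01 front edge u 351.9 z 34.7 v -414.7 back edge u 363.0 z 30.2
```

```bash
python3 -m jog '[[[0,0,0],[0,0,0],0.16],[[0,0,0],[0,0,0],0.2],[[0,0,0],[0,0,0],0.25],[[0,0,0],[0,0,0],0.32],[[0,0,0],[0,0,0],0.4],[[0,0,0],[0,0,0],0.4],[[0,0,0],[0,0,0],0.4],[[0,0,0],[0,0,0],0.4]]'
python3 - <<'E'
from h import *
st();where()
r=snap(5)
a=r['top'][0][100:260,60:220,::-1];b=r['scene'][0][0:160,210:370,::-1]
cv2.imwrite('pics/g5.png',cv2.resize(np.hstack([a,b]),None,fx=2.5,fy=2.5,interpolation=cv2.INTER_CUBIC))
E
```

```text
time_s: 10.5
eef_pos: [0.4868, 0.3347, 0.1908]
eef_rot: [-0.018, 0.093, 0.977, -0.188]
wrist_force: [0.6, 0.3, -0.3]
opening: 0.398
t 10.5 p [486.8 334.7 190.8] z [-0.071 -0.365 -0.928] yawy 79.1 F [ 0.58  0.32 -0.26] T [ 0.16 -0.05  0.01] op 0.398 q [ 0.55  0.47  1.4  -0.28  1.54 -0.79]
tilt 21.81 side -0.02 front edge u 351.8 z 34.6 v -414.6 back edge u 362.9 z 30.2
```

View pics/g5.png

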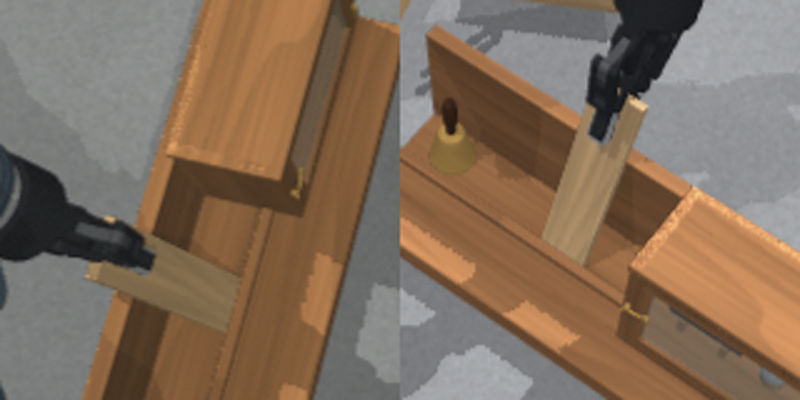

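```bash
python3 -m jog '[[[0,0,-6],[0,0,0],0.4],[[0,0,-16],[0,0,0],0.4],[[0,0,-30],[0,0,0],0.4],[[0,0,-48],[0,0,0],0.4],[[0,0,-70],[0,0,0],0.4],[[0,0,-95],[0,0,0],0.4],[[0,0,-120],[0,0,0],0.4],[[0,0,-140],[0,0,0],0.4],[[0,0,-150],[0,0,0],0.4],[[0,0,-150],[0,0,0],0.4]]'
python3 - <<'E'
from h import *
st()
r=snap(6)
a=r['top'][0][100:260,60:220,::-1];b=r['scene'][0][0:160,210:370,::-1]
cv2.imwrite('pics/g6.png',cv2.resize(np.hstack([a,b]),None,fx=2.5,fy=2.5,interpolation=cv2.INTER_CUBIC))
cv2.imwrite('pics/s6.png',np.hstack([r['scene'][0][:,:400,::-1],r['top'][0][:,112:,::-1]]))
for n,bias in(('scene',1.1),('top',-2.1)):
    im,d,P=r[n];X=P*1e3
    if n=='top':X=X-[0,0,2]
    S=np.stack([X@EX-bias,X@EY,X[...,2]],-1)
    m=(d>0)&(abs(S[...,1]+414.7)<40)&(S[...,2]>36)&(S[...,2]<235)&(S[...,0]>345)&(S[...,0]<440)
    m&=(im[...,1]>120)|(S[...,2]>165)
    Y=S[m];th=np.radians(21.3)
    # front face filter
    g=Y[:,0]-(352+ (Y[:,2]-34.4)*np.tan(th));k=abs(g)<5;F=Y[k]
    k2=abs(F[:,1]+414.7)<24;G=F[k2]
    c=np.linalg.lstsq(np.c_[G[:,1]+414.7,G[:,2]-34.4,np.ones(len(G))],G[:,0],rcond=None)[0]
    print(n,len(F),'tilt',np.degrees(np.arctan(c[1])),'yaw err',np.degrees(np.arctan(c[0])),'u foot',c[2],'v range',[ (z,np.round(np.percentile(F[abs(F[:,2]-z)<15][:,1],[1,99]),1)) for z in (55,100,140,190)],'zmax',Y[:,2].max())
E
```

```text
time_s: 11.43
eef_pos: [0.4982, 0.3908, 0.3336]
eef_rot: [-0.016, 0.093, 0.978, -0.186]
wrist_force: [0.4, 0.0, 0.3]
opening: 0.4
t 11.43 p [498.2 390.8 333.6] z [-0.066 -0.362 -0.93 ] yawy 79.05 F [0.39 0.02 0.29] T [ 0.22 -0.03  0.02] op 0.4 q [ 0.6   0.47  1.11 -0.27  1.83 -0.81]
scene 1386 tilt 21.38498605590518 yaw err -0.1555149487412789 u foot 352.36602798079934 v range [(55, array([-440.8, -389.5])), (100, array([-441.4, -389.6])), (140, array([-441.5, -391.8])), (190, array([-442. , -388.2]))] zmax 223.18799206246888Traceback (most recent call last):
  File "<stdin>", line 18, in <module>
    return _quantile_unchecked(
        a, q, axis, out, overwrite_input, method, keepdims, weights)
    return _ureduce(a,
                    func=_quantile_ureduce_func,
    ...<5 lines>...
                    overwrite_input=overwrite_input,
                    method=method)
    r = func(a, **kwargs)
    result = _quantile(arr,
                       quantiles=q,
    ...<2 lines>...
                       out=out,
                       weights=wgt)
    slices_having_nans = np.isnan(arr[-1, ...])
                                  ~~~^^^^^^^^^
IndexError: index -1 is out of bounds for axis 0 with size 0
```

View pics/g6.png

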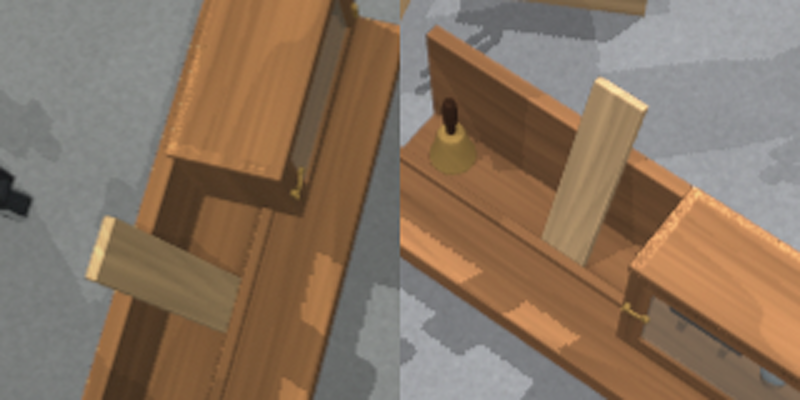

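View pics/s6.png

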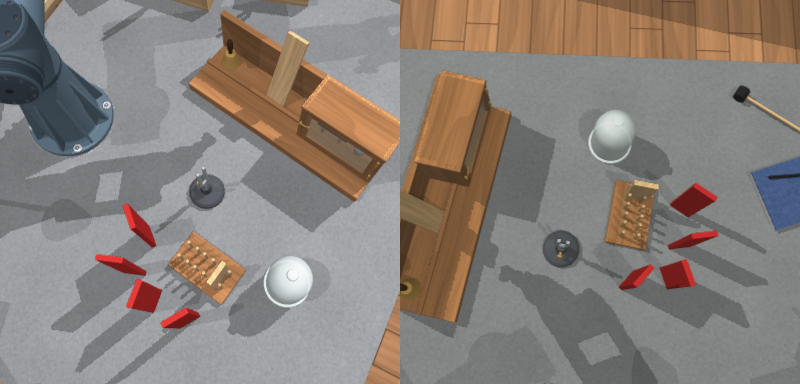

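```bash
python3 -c "
from bench import *
print(hand_in())"
```

```text
the job is handed in; nothing more can be done
None
```

The long board now leans on end against the backboard, in the middle of the free stretch. Its foot is behind the bead and up against it. The job was handed in at about 11.5 s of robot time.

**How it was placed:** I gripped the board by its faces near the top and drew it straight up out of the rack. I lowered the foot gently onto the shelf and slid it back until it met the bead, with a peak reading of about 5 N. I then tilted the board until the force reading showed it touching the backboard, opened the jaws and withdrew along the board.

**Last checks (scene camera, after withdrawal):**
- **Lean:** 21.4°, against about 21° expected.
- **Square to the backboard:** within 0.2°.
- **Foot:** within about 0.5 mm of where the bead was felt.
- **Position along the shelf:** within 1 mm of the middle of the stretch.
- **Other objects:** the short board, handbell, bell jar, fork stand and red look-alikes looked unmoved in the pictures; I did not re-measure them.

**What disagreed or failed:**
- **Camera offset:** the two cameras differed by about 2–3 mm across the shelf, so I corrected both against the held board before placing it.
- **Second measurement:** the top-camera version of the final check failed with a script error, so I only viewed that picture, and it looked right.

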